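# Refit the fallen feed knob of the label rewinder

### The arm

A 6-joint arm with a two-finger parallel gripper is mounted at the origin on the work surface. World frame = base frame: x ahead of the robot, y to its left, z up, the work surface at z = 0. Lengths are in m, angles in rad, forces in N, time in s.
With the tool pointing down it reaches from about 0.35 to 0.925 m from the base axis. Payload 6.4 kg.
Tool frame: the origin (TCP) lies between the finger pads; the fingertips stand 17 mm ahead of it and the grasp point (between the pads) lies 2 mm behind it; z points along the fingers, y is the line along which they close (so a half turn about z gives the same grasp; the last joint's range is limited). The gripper opens to 94 mm and grips with 3 to 60 N. Pads are 16 mm wide; open, the fingers measure 119 mm over their backs; the gripper's body (75 mm by 177 mm) begins 78 mm behind the grasp point.
Start: joints at [-1.376, 0.245, 1.558, -0, 1.339, -0.174], TCP at [0.234, -0.606, 0.197] pointing down, gripper open.
Joint ranges: [-3.13, 3.13], [-1.02, 2.26], [0.13, 2.54], [-0.95, 4.09], [0.21, 2.88], [-2.74, 2.74]. Speed limits (rad/s): [2.57, 2.57, 3.14, 3.14, 3.14, 3.14].

### API

Orientations are given as a rotation vector (axis times angle).
In Python, from rig import telemetry, vision, arm gives the robot as it stands.
- The arm moves only by the tool apply_moves, never from a script. Its argument "moves" is a list that holds one entry, the list of rows, each a list of 7 numbers: the opening, from 0 (shut) to 1 (fully open), then the shift along the tool's x, y, z in cm, then the turn, a rotation vector about the tool's x, y, z in degrees. A call has 1 to 12 rows; each row is the pose to reach, as a shift and turn from the pose commanded when the call began, along the tool's axes at that moment; what a row does not reach only later rows make up. A row lasts 1/8 s, in which the tool goes at most 62.5 mm and 10.7 degrees, less where a joint would pass 70% of its speed; a pose out of reach is approached as far as the arm can. A call with a gripper value outside its range is refused whole. The fingers move at their own pace and stop on an object; "force" is the grip in N (left out, the last holds). Time passes only in rows, so rows that repeat a pose let the fingers close. It gives the time, the measured TCP pose, the force, the opening and the grip force at its end, in the units of the state.
- telemetry.read_state(): the state, without advancing time (a new reading comes with each control period).
- vision.snapshot(name): name is "scene" or "top"; returns a dict with "frame" (400x640x3 uint8, red, green, blue), "fx", "fy", "cx", "cy" (pixels), "rvec" (rotation vector, rad) and "tvec" (3), from world to camera coordinates, as OpenCV has them. Camera axes: x right, y down, z forward; pixel columns grow to the right and rows downward; lengths in m; the calibration is good to about 2 mm. A picture is of the moment at which its call begins. There is no depth.
- arm.close_job(): hands the job in; it is judged then, once.
The state is a dict: "clock": time; "q": joint angles; "qd": joint speeds; "joint_efforts": joint torques, N m; "position": TCP position; "tcp_rot": TCP orientation; "force": force on the tool from outside, world axes, zero at the start; "wrist_torque": the same for the moment, N m; "finger_gap": opening from 0.0 (shut) to 1.0 (fully open); "gripper_force": force on a finger pad.
Only numpy, scipy, OpenCV 4.12 (cv2) and the standard library are available. Lean on these libraries where they do the work, as an engineer would, in place of code of your own. Each camera call takes 0.05 s, during which the arm holds its last target. There are 200 camera calls.

### The job

The label rewinder's feed knob has come off and lies on its side on the counter. Stand it upright on the counter, bore down, and let go of it; then take it again, set it on the rewinder's D-shaped shaft and, pressing gently, turn it until it drops fully home, and let go. Leave the other things on the counter where they are.

Things in the scene. Friction and masses are not known exactly. Their poses are not given: they have to be found in the camera images.
- knob_center (a point): Centre of the loose grey plastic bar knob: a block 48 mm long (its x), 30 mm wide (its y), 36 mm high (its z), about 60 g. Its z axis is the bore's axis, from the open bore mouth to the closed top. It starts lying on a 48 x 36 mm broad side, so that its z and x are level and its y points up.
- knob_mouth (a point): Centre of the bore's mouth in the knob's underside, 18 mm below its centre along its z; same axes. The bore is D-shaped, 16 mm in diameter, 24 mm deep, rim bevelled 1.5 mm. The flat of the D lies 2.5 mm from the axis on the knob's +x side; a fine white line on the knob's top points the same way.
- shaft_foot (a point): On the axis of the rewinder's upright steel shaft, at the top of the 24 mm wide collar where the seated knob's underside rests, 84 mm above the counter and 4 mm above the flat deck. Axes are the housing's. The white housing is fixed, 220 mm (x) by 170 mm (y); its centre is 50 mm from the shaft along +x.
- shaft_tip (a point): Top of the D-shaped shaft, 20 mm above its foot; axes are the housing's, not the shaft's. Diameter 14 mm, top 2 mm tapered. Its flat, 1.5 mm from the axis, faces the housing's -x side (front) give or take 0.6 rad: just where is not reported, find it by eye or touch. The knob drops on when its flat lies the same way within about 0.15 rad; until then it rests on the tip. The shaft turns only stiffly (0.1 N m).
- roll_top (a point): Top of the paper roll that lies across the back half of the rewinder's deck: 54 mm above the deck, 110 mm behind the shaft along the housing's +x, 84 mm in diameter. It is fixed and not part of the job.
- bottle: Bystander: clear bottle with red cap, 64 mm in diameter, 200 mm high, origin at the centre of its underside.
- tape: Bystander: roll of orange tape lying flat, 96 mm in diameter, 45 mm high, origin at the centre of its underside.
- phone: Bystander: black phone 75 x 155 x 9 mm lying flat, origin at the centre of its underside.
- marker: Bystander: blue marker pen 120 mm long, 16 mm thick, lying along its x axis.
- parcel: Bystander: carton 160 x 120 x 70 mm, origin at the centre of its underside.
- stamp: Bystander: wooden hand stamp, 36 mm in diameter, 66 mm high, origin at the centre of its underside.
- scanner: Bystander: black and grey barcode scanner lying flat, about 155 x 90 x 36 mm, origin under its head, handle along its -x.
Mind the look-alikes: they are no part of the job. Leave any purple or red look-alike of the part that bears knob_center alone.

How it is judged:
By the outcome, as a careful person would: the job done as asked, in the order asked, and still so for the second after the job is handed in, with the robot touching nothing.
It also fails if it takes over 61 s, if anything falls off the work surface, if the arm or the gripper's body presses on something with over 40 N, if the wrist force passes 120 N, or if a joint passes its speed limit or range.

## Working session

There is one attempt and no reset: what is moved stays moved. The work goes in short steps, Python scripts to look and compute and a tool call to move; the robot and the scene stay as the last step left them, time stands still between calls to the robot, and variables do not carry over. Pictures are saved under pics/ and viewed, at most 10 in all, crops included, and the job is handed in when it is done.

Besides the shell and the picture viewer there is one more tool, called after "Request:" as name(argument=value, ...), one argument or row to a line, values as JSON. apply_moves: Moves the arm, as the interface text tells. Its arguments: {"type":"object","properties":{"moves":{"type":"array","items":{"type":"array","items":{"type":"array","items":{"type":"number"}}}},"force":{"type":"number"}},"required":["moves"]}

```bash
mkdir -p pics; cat > h.py <<'E'
import numpy as np, cv2
from rig import telemetry, vision, arm
def snap(name, fn=None, crop=None, k=1):
    s=vision.snapshot(name); f=s["frame"]
    if fn:
        g=f if crop is None else f[crop[1]:crop[3],crop[0]:crop[2]]
        g=cv2.resize(g,None,fx=k,fy=k,interpolation=cv2.INTER_CUBIC)
        cv2.imwrite("pics/"+fn,g[:,:,::-1])
    return s
def ray(s,u,v,z):
    R=cv2.Rodrigues(np.array(s["rvec"],float))[0]; t=np.array(s["tvec"],float)
    c=-R.T@t; d=R.T@np.array([(u-s["cx"])/s["fx"],(v-s["cy"])/s["fy"],1])
    return c+d*(z-c[2])/d[2]
def proj(s,p):
    R=cv2.Rodrigues(np.array(s["rvec"],float))[0]; c=R@np.array(p)+np.array(s["tvec"]).ravel()
    return np.array([s["fx"]*c[0]/c[2]+s["cx"],s["fy"]*c[1]/c[2]+s["cy"]])
def state():
    s=telemetry.read_state()
    for k in("clock","position","tcp_rot","force","wrist_torque","finger_gap","gripper_force","q"): print(k,np.round(s[k],4))
    return s
E
python3 - <<'E'
from h import *
a=snap("scene","s0.png"); b=snap("top","t0.png")
for s in(a,b):
    R=cv2.Rodrigues(np.array(s["rvec"],float))[0]; print(-R.T@np.array(s["tvec"]).ravel(), R.round(2).tolist(), s["fx"])
state()
E
```

```text
[1.07402177 0.62614055 0.79131634] [[-0.77, 0.64, 0.01], [0.43, 0.53, -0.73], [-0.47, -0.56, -0.68]] 433.5845016859849
[0.43122179 0.10981908 1.38700265] [[-0.0, -1.0, 0.01], [-0.99, 0.0, -0.14], [0.14, -0.01, -0.99]] 469.87102479117505
clock 0.1
position [ 0.2342 -0.6058  0.1959]
tcp_rot [-3.0867 -0.5757  0.    ]
force [ 0.7062 -0.2575 -0.4111]
wrist_torque [-0.0099  0.0032 -0.0053]
finger_gap 0.9999
gripper_force 0.0
q [-1.3761  0.2457  1.5589 -0.      1.3387 -0.1741]
```

View pics/s0.png

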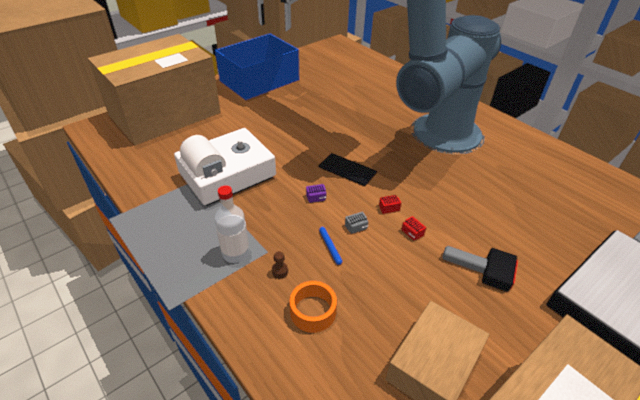

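View pics/t0.png

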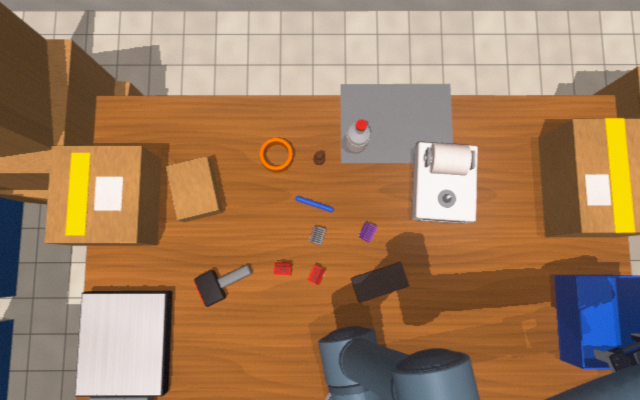

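Candidates for the knob, by scene pixel: grey (357,222), purple (316,193), red (390,204) and red (414,228). I choose the grey one, which is at (317,235) in the top view. The shaft is at about (447,198) in the top view and (241,147) in the scene view. Next I check both in one close crop.

```bash
python3 - <<'E'
from h import *
a=snap("scene"); b=snap("top")
def c(s,u,v,w): return cv2.resize(s["frame"][v-w*3//4:v+w*3//4,u-w:u+w],(400,300),interpolation=cv2.INTER_CUBIC)
g=np.vstack([np.hstack([c(a,357,222,20),c(b,317,235,20)]),np.hstack([c(a,241,147,20),c(b,447,198,20)])])
cv2.imwrite("pics/c1.png",g[:,:,::-1])
E
```

```text
(no output)
```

View pics/c1.png

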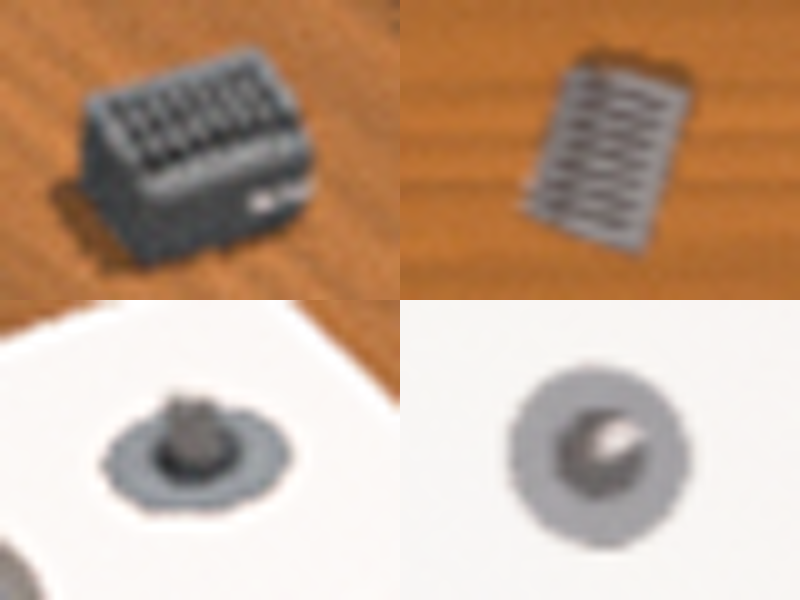

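The crop confirms the grey ribbed bar knob. Its white line is on the face toward +y in the world, with knob +x pointing toward world -x, to the right in the scene view. The shaft and collar are at about (447,198) in the top view.

```bash
cat >> h.py <<'E'
from scipy.spatial.transform import Rotation as Ro
def rel(p,Rm):
    """print shift(cm)/turn(deg) from current measured pose to target"""
    s=telemetry.read_state(); R0=Ro.from_rotvec(s["tcp_rot"])
    print("shift cm",(R0.inv().apply(np.array(p)-s["position"])*100).round(2),"turn deg",np.degrees((R0.inv()*Rm).as_rotvec()).round(2), "clock",s["clock"])
def tool(ydir,tilt=0):
    """tool down with y along yaw angle ydir (rad), tilted about own y by tilt deg"""
    y=np.array([np.cos(ydir),np.sin(ydir),0]); z=np.array([0,0,-1.]); x=np.cross(y,z)
    return Ro.from_matrix(np.column_stack([x,y,z]))*Ro.from_rotvec([0,np.radians(tilt),0])
E
python3 - <<'E'
from h import *
from scipy.optimize import least_squares
a=snap("scene"); b=snap("top")
# knob corners on upper face z=.03
obs_t={(-1,1):(314,226.5),(-1,-1):(326.3,229.2),(1,-1):(321.5,245),(1,1):(309.5,240.5)}  # (kx,kz)
obs_s={(-1,1):(337+14.5,207+19),(-1,-1):(337+8.7,207+10),(1,-1):(337+25.8,207+4.7),(1,1):(337+31,207+14.3)}
def f(p):
    r=[]
    kx=np.array([np.cos(p[2]),np.sin(p[2]),0]); kz=np.array([np.sin(p[2]),-np.cos(p[2]),0])*1
    for s,o in((a,obs_s),(b,obs_t)):
        for (i,j),uv in o.items():
            r+=list(proj(s,np.array([p[0],p[1],.03])+i*.024*kx+j*.018*kz)-uv)
    return np.array(r)
best=min((least_squares(f,[.45,.1,t]) for t in(2.8,-1.2,0.5)),key=lambda q:q.cost)
print("knob",best.x,best.cost,best.fun.round(1))
# shaft: collar centre top z=.084
print("shaft top", ray(b,427+20,198,.084), ray(b,427+(600-400)/10,183+(455-300)/10,.084))
print("shaft scene", ray(a,221+19.7,132+15,.084))
for n,uv in dict(hFL=(413,219),hFR=(475,221),hBL=(418,143),hBR=(477,146)).items(): print(n,ray(b,*uv,.08).round(3))
s=state(); print(Ro.from_rotvec(s["tcp_rot"]).as_matrix().round(3))
c=cv2.resize(b["frame"][186:210,432:464],(800,600),interpolation=cv2.INTER_NEAREST); cv2.imwrite("pics/sh.png",c[:,:,::-1])
E
```

```text
knob [0.51577946 0.12091239 2.83420131] 4.324880188821642 [-0.9  0.3 -1.3 -0.6 -0.9 -0.2  0.4 -0.1 -0.2 -0.5 -0.7  0.5 -0.8  0.6
 -0.8  1.4]
shaft top [ 0.61715404 -0.24388959  0.084     ] [ 0.61573703 -0.24383276  0.084     ]
shaft scene [ 0.61363692 -0.24063293  0.084     ]
hFL [ 0.559 -0.147  0.08 ]
hFR [ 0.553 -0.321  0.08 ]
hBL [ 0.777 -0.168  0.08 ]
hBR [ 0.768 -0.337  0.08 ]
clock 0.3
position [ 0.2343 -0.6061  0.1965]
tcp_rot [-3.0877e+00 -5.7590e-01 -1.0000e-04]
force [-0.1955 -0.0754  0.4827]
wrist_torque [-0.0059  0.0208 -0.019 ]
finger_gap 0.9981
gripper_force 0.0
q [-1.3761e+00  2.4530e-01  1.5582e+00  1.0000e-04  1.3387e+00 -1.7410e-01]
[[ 0.933  0.36  -0.   ]
 [ 0.36  -0.933  0.001]
 [ 0.    -0.001 -1.   ]]
```

View pics/sh.png

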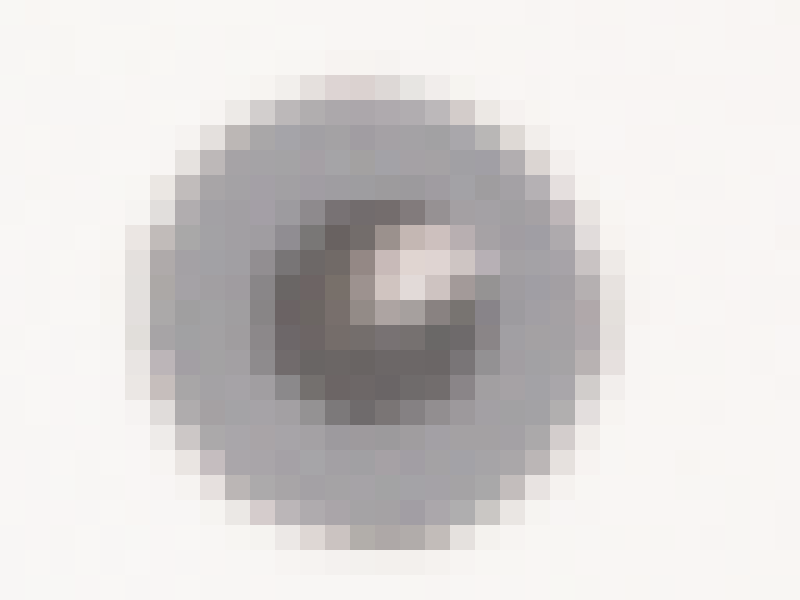

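The shaft's top has its straight edge facing lower right, running from about (360,330) to (470,280) in this 25x crop. The flat therefore faces world yaw of roughly 3.5 rad. Now I work out the tilted grasp.

```bash
python3 - <<'E'
from h import *
th=2.834-np.pi; kz=np.array([np.sin(2.834),-np.cos(2.834),0])
R=tool(th,-45); z=R.apply([0,0,1])
gp=np.array([.5158,.1209,.023])+.005*kz
t=gp+.002*z
rel(t-.12*z,R); rel(t,R); print(t,t-.12*z)
E
```

```text
shift cm [ 58.   -64.56   9.06] turn deg [-20.12 -41.92 -48.51] clock 0.3
shift cm [ 52.69 -57.93  17.54] turn deg [-20.12 -41.92 -48.51] clock 0.3
[0.51688565 0.12431749 0.02158579] [0.54257613 0.20518775 0.1064386 ]
```

Request:
apply_moves(
  moves=[
    [[1,58,-64.5,2,-20.1,-41.9,-48.5],[1,58,-64.5,2,-20.1,-41.9,-48.5],[1,58,-64.5,2,-20.1,-41.9,-48.5],[1,58,-64.5,2,-20.1,-41.9,-48.5],[1,58,-64.5,2,-20.1,-41.9,-48.5],[1,58,-64.5,2,-20.1,-41.9,-48.5],[1,58,-64.5,2,-20.1,-41.9,-48.5],[1,58,-64.5,2,-20.1,-41.9,-48.5],[1,58,-64.5,2,-20.1,-41.9,-48.5],[1,58,-64.5,2,-20.1,-41.9,-48.5],[1,58,-64.5,2,-20.1,-41.9,-48.5],[1,58,-64.5,2,-20.1,-41.9,-48.5]],
  ],
  force=20,
)

```text
clock: 1.8
position: [0.5016, 0.0967, 0.1796]
tcp_rot: [2.056, 1.504, -0.851]
force: [-0.2, 0.1, 0.3]
finger_gap: 1.004
gripper_force: 0.0
```

```bash
cat > g1.py <<'E'
from h import *
th=2.834-np.pi; kz=np.array([np.sin(2.834),-np.cos(2.834),0])
R=tool(th,-45); z=R.apply([0,0,1])
gp=np.array([.5158,.1209,.023])+.005*kz
t=gp+.002*z
rel(t-.12*z,R); rel(t-.05*z,R); rel(t,R); state()
E
python3 g1.py
```

```text
shift cm [13.36  0.62 -3.02] turn deg [ 0.04 -0.01 -0.01] clock 1.8
shift cm [13.36  0.61  3.98] turn deg [ 0.04 -0.01 -0.01] clock 1.8
shift cm [13.36  0.61  8.98] turn deg [ 0.04 -0.01 -0.01] clock 1.8
clock 1.8
position [0.5016 0.0967 0.1796]
tcp_rot [ 2.0555  1.504  -0.8507]
force [-0.2461  0.0886  0.3026]
wrist_torque [ 0.2439 -0.212  -0.0407]
finger_gap 1.0042
gripper_force 0.0
q [ 0.2987  0.3139  1.6701 -0.623   1.6553  0.7148]
```

Request:
apply_moves(
  moves=[
    [[1,13.4,0.6,-3,0,0,0],[1,13.4,0.6,-3,0,0,0],[1,13.4,0.6,-3,0,0,0],[1,13.4,0.6,4,0,0,0],[1,13.4,0.6,4,0,0,0],[1,13.4,0.6,4,0,0,0]],
  ],
)

```text
clock: 2.55
position: [0.5273, 0.1555, 0.0576]
tcp_rot: [2.057, 1.502, -0.851]
force: [-0.6, 0.4, 0.4]
finger_gap: 0.999
gripper_force: 0.0
```

```bash
python3 g1.py; python3 - <<'E'
from h import *
a=snap("scene"); b=snap("top")
g=np.vstack([cv2.resize(s["frame"][v-45:v+45,u-60:u+60],(400,300),interpolation=cv2.INTER_CUBIC) for s,u,v in((a,357,222),(b,317,235))])
cv2.imwrite("pics/g1.png",g[:,:,::-1])
E
```

```text
shift cm [ 0.23 -0.05 -7.13] turn deg [-0.01 -0.02 -0.1 ] clock 2.55
shift cm [ 0.22 -0.05 -0.13] turn deg [-0.01 -0.02 -0.1 ] clock 2.55
shift cm [ 0.22 -0.05  4.87] turn deg [-0.01 -0.02 -0.1 ] clock 2.55
clock 2.55
position [0.5273 0.1555 0.0576]
tcp_rot [ 2.0573  1.5021 -0.8507]
force [-0.6038  0.3988  0.3506]
wrist_torque [ 0.3482 -0.1683 -0.0089]
finger_gap 0.9991
gripper_force 0.0
q [ 0.3709  0.5852  1.5533 -0.5825  1.5646  0.8565]
```

View pics/g1.png

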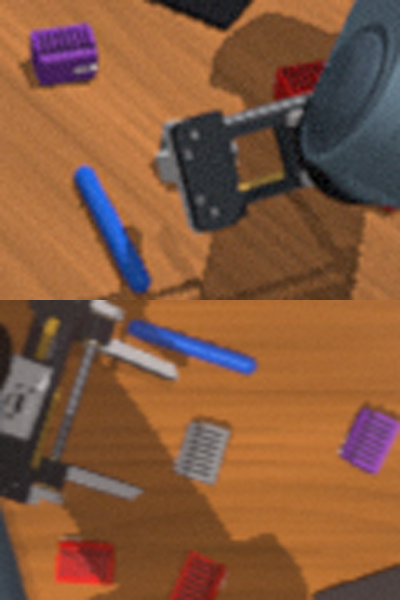

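The open fingers straddle the grey knob's line, and the marker is clear of the upper finger by about 20 mm. I go in and close.

Request:
apply_moves(
  moves=[
    [[1,0.2,0,2.5,0,0,0],[1,0.2,0,4.9,0,0,0],[1,0.2,0,4.9,0,0,0],[0.3,0.2,0,4.9,0,0,0],[0.3,0.2,0,4.9,0,0,0],[0.3,0.2,0,4.9,0,0,0],[0.3,0.2,0,4.9,0,0,0],[0.3,0.2,0,4.9,0,0,0]],
  ],
  force=20,
)

```text
clock: 3.65
position: [0.5168, 0.1244, 0.0205]
tcp_rot: [2.056, 1.504, -0.851]
force: [0.6, 0.1, 1.0]
finger_gap: 0.504
gripper_force: 20.2
```

Request:
apply_moves(
  moves=[
    [[0.3,-2.1,0,-2.1,0,0,0],[0.3,-4.2,0,-4.2,0,10,0],[0.3,-4.2,0,-4.2,0,20,0],[0.3,-4.2,0,-4.2,0,30,0],[0.3,-4.2,0,-4.2,0,40,0],[0.3,-4.2,0,-4.2,0,50,0],[0.3,-4.2,0,-4.2,0,60,0],[0.3,-4.2,0,-4.2,0,70,0],[0.3,-4.2,0,-4.2,0,80,0],[0.3,-4.2,0,-4.2,0,90,0],[0.3,-4.2,0,-4.2,0,90,0],[0.3,-4.2,0,-4.2,0,90,0]],
  ],
)

```text
clock: 5.15
position: [0.5171, 0.1244, 0.0802]
tcp_rot: [-2.057, -1.506, -0.85]
force: [-0.5, -0.1, 0.0]
finger_gap: 0.509
gripper_force: 20.0
```

```bash
cat > g2.py <<'E'
from h import *
R=tool(2.834-np.pi,45)
rel([.516,.124,.025],R); rel([.516,.124,.0215],R); state()
E
python3 g2.py; python3 - <<'E'
from h import *
a=snap("scene"); b=snap("top")
g=np.hstack([cv2.resize(s["frame"][v-45:v+45,u-60:u+60],(400,300),interpolation=cv2.INTER_CUBIC) for s,u,v in((a,357,205),(b,317,235))])
cv2.imwrite("pics/g2.png",g[:,:,::-1])
E
```

```text
shift cm [-3.94 -0.09  3.86] turn deg [0.01 0.13 0.03] clock 5.15
shift cm [-4.19 -0.1   4.11] turn deg [0.01 0.13 0.03] clock 5.15
clock 5.15
position [0.5171 0.1244 0.0802]
tcp_rot [-2.0572 -1.5058 -0.85  ]
force [-0.4722 -0.1483  0.01  ]
wrist_torque [-0.4268 -0.0123  0.025 ]
finger_gap 0.5086
gripper_force 20.0001
q [-0.3988  0.1031  2.1408  0.869   1.1683 -0.5626]
```

View pics/g2.png

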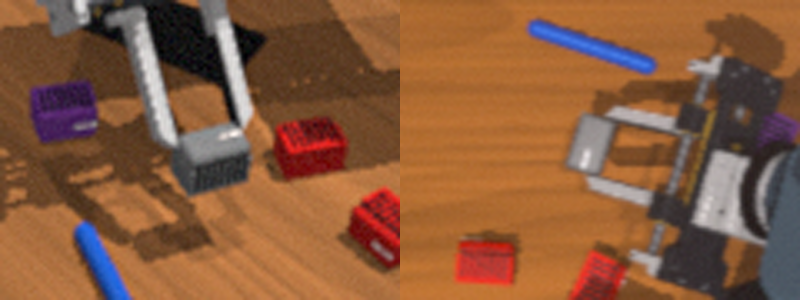

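The knob is held upright with its top and white line visible, and the line points toward the robot. I lower it.

Request:
apply_moves(
  moves=[
    [[0.3,-2,0,2,0,0,0],[0.3,-3.8,0,3.8,0,0,0],[0.3,-3.95,0,3.95,0,0,0],[0.3,-4.05,0,4.05,0,0,0],[0.3,-4.1,0,4.1,0,0,0],[0.3,-4.1,0,4.1,0,0,0]],
  ],
)

```text
clock: 6.0
position: [0.5173, 0.1242, 0.0226]
tcp_rot: [-2.056, -1.505, -0.853]
force: [-0.3, 0.2, -0.6]
finger_gap: 0.504
gripper_force: 20.0
```

Request:
apply_moves(
  moves=[
    [[0.3,-0.07,0,0.07,0,0,0],[0.3,-0.14,0,0.14,0,0,0],[0.3,-0.14,0,0.14,0,0,0]],
  ],
)

```text
clock: 6.38
position: [0.5175, 0.1243, 0.0213]
tcp_rot: [-2.054, -1.503, -0.854]
force: [-3.0, -2.5, 7.7]
finger_gap: 0.505
gripper_force: 20.0
```

Request:
apply_moves(
  moves=[
    [[0.3,0.03,0,-0.03,0,0,0],[1,0.05,0,-0.05,0,0,0],[1,0.05,0,-0.05,0,0,0],[1,0.05,0,-0.05,0,0,0],[1,0.05,0,-0.05,0,0,0],[1,0.05,0,-5,0,0,0],[1,0.05,0,-10,0,0,0],[1,0.05,0,-12,0,0,0],[1,0.05,0,-12,0,0,0]],
  ],
)

```text
clock: 7.5
position: [0.4921, 0.0426, 0.1061]
tcp_rot: [-2.059, -1.505, -0.854]
force: [0.5, 0.1, -0.0]
finger_gap: 0.998
gripper_force: 0.0
```

```bash
python3 - <<'E'
from h import *
state()
a=snap("scene"); b=snap("top")
g=np.hstack([cv2.resize(s["frame"][v-30:v+30,u-40:u+40],(400,300),interpolation=cv2.INTER_CUBIC) for s,u,v in((a,357,215),(b,310,235))])
cv2.imwrite("pics/g3.png",g[:,:,::-1])
E
```

```text
clock 7.5
position [0.4921 0.0426 0.1061]
tcp_rot [-2.0586 -1.5047 -0.8543]
force [ 0.5144  0.0882 -0.0204]
wrist_torque [-0.3359  0.0578  0.074 ]
finger_gap 0.9978
gripper_force 0.0
q [-0.5891  0.0362  2.1507  0.7786  1.3165 -0.6287]
```

View pics/g3.png

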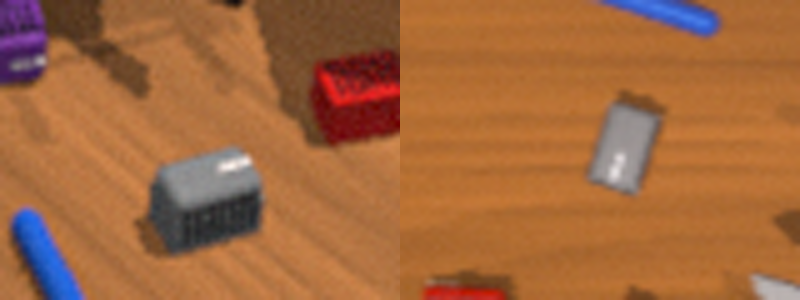

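The knob stands upright, its centre near (315,234) in the top view with the line toward the robot. Now I fit its pose and compute the vertical regrasp.

```bash
cat > g4.py <<'E'
from h import *
b=snap("top")
c=np.mean([(312.4,225),(322.4,227.4),(317.4,244),(307.6,241)],0); p=ray(b,*c,.036)
q=[ray(b,*x,.036) for x in((312.4,225),(322.4,227.4),(317.4,244),(307.6,241))]
d=(q[3]-q[0]+q[2]-q[1]); print("centre",p.round(4),"yaw",np.arctan2(d[1],d[0]), "pred .519 .130 2.83")
R=tool(2.834-np.pi,0)
for z in(.12,.025): rel([.519,.1295,z],R)
E
python3 g4.py
```

```text
centre [0.5196 0.1273 0.036 ] yaw 2.848155584606207 pred .519 .130 2.83
shift cm [7.44 0.14 5.21] turn deg [-1.000e-01 -4.502e+01 -2.000e-02] clock 7.65
shift cm [ 0.72  0.16 11.93] turn deg [-1.000e-01 -4.502e+01 -2.000e-02] clock 7.65
```

Request:
apply_moves(
  moves=[
    [[1,7.4,0.1,5.2,0,-11,0],[1,7.4,0.1,5.2,0,-22,0],[1,7.4,0.1,5.2,0,-33,0],[1,7.4,0.1,5.2,0,-45,0],[1,7.4,0.1,5.2,0,-45,0],[1,7.4,0.1,5.2,0,-45,0],[1,7.4,0.1,5.2,0,-45,0]],
  ],
)

```text
clock: 8.52
position: [0.5183, 0.1285, 0.1196]
tcp_rot: [-2.534, -1.854, 0.002]
force: [-0.6, -0.1, 0.1]
finger_gap: 0.999
gripper_force: 0.0
```

```bash
python3 - <<'E'
from h import *
R=tool(2.834-np.pi,0)
for z in(.12,.023): rel([.519,.129,z],R)
E
```

```text
shift cm [ 0.07  0.05 -0.04] turn deg [-0.1  0.   0. ] clock 8.525
shift cm [0.07 0.07 9.66] turn deg [-0.1  0.   0. ] clock 8.525
```

Request:
apply_moves(
  moves=[
    [[1,0.1,0.1,5,0,0,0],[1,0.1,0.1,9.6,0,0,0],[1,0.1,0.1,9.6,0,0,0],[0.3,0.1,0.1,9.6,0,0,0],[0.3,0.1,0.1,9.6,0,0,0],[0.3,0.1,0.1,9.6,0,0,0],[0.3,0.1,0.1,9.6,0,0,0],[0.3,0.1,0.1,9.6,0,0,0]],
  ],
  force=25,
)

```text
clock: 9.52
position: [0.5205, 0.1291, 0.0249]
tcp_rot: [2.535, 1.855, 0.0]
force: [0.5, -1.0, 2.3]
finger_gap: 0.506
gripper_force: 20.3
```

```bash
python3 - <<'E'
from h import *
state()
R=tool(0.2,0)
for z in(.22,.14): rel([.615,-.2425,z],R)
E
```

```text
clock 9.525
position [0.5205 0.1291 0.0249]
tcp_rot [2.5354e+00 1.8546e+00 5.0000e-04]
force [ 0.544  -0.9795  2.3497]
wrist_torque [-0.0917 -0.2615 -0.0066]
finger_gap 0.506
gripper_force 20.3022
q [ 3.1600e-02  2.1010e-01  1.9485e+00 -1.0000e-04  9.8260e-01  3.3940e-01]
shift cm [-32.55  20.27 -19.5 ] turn deg [ 2.000e-02  0.000e+00 -2.909e+01] clock 9.525
shift cm [-32.55  20.27 -11.5 ] turn deg [ 2.000e-02  0.000e+00 -2.909e+01] clock 9.525
```

Request:
apply_moves(
  moves=[
    [[0.3,0,0,-6,0,0,0],[0.3,0,0,-12,0,0,0],[0.3,-5,3,-18,0,0,-5],[0.3,-32.5,20.3,-19.5,0,0,-21],[0.3,-32.5,20.3,-19.5,0,0,-21],[0.3,-32.5,20.3,-19.5,0,0,-21],[0.3,-32.5,20.3,-19.5,0,0,-21],[0.3,-32.5,20.3,-19.5,0,0,-21],[0.3,-32.5,20.3,-19.5,0,0,-21],[0.3,-32.5,20.3,-13.5,0,0,-21],[0.3,-32.5,20.3,-13.5,0,0,-21],[0.3,-32.5,20.3,-13.5,0,0,-21]],
  ],
)

```text
clock: 11.02
position: [0.6158, -0.242, 0.161]
tcp_rot: [2.154, 2.286, 0.0]
force: [0.7, 0.4, 0.8]
finger_gap: 0.5
gripper_force: 25.0
```

```bash
python3 - <<'E'
from h import *
state()
a=snap("scene"); b=snap("top")
g=np.hstack([cv2.resize(s["frame"][v-24:v+24,u-32:u+32],(400,300),interpolation=cv2.INTER_CUBIC) for s,u,v in((a,241,135),(b,447,198))])
cv2.imwrite("pics/g4.png",g[:,:,::-1])
E
```

```text
clock 11.025
position [ 0.6158 -0.242   0.161 ]
tcp_rot [2.1539e+00 2.2856e+00 4.0000e-04]
force [0.7012 0.4327 0.7808]
wrist_torque [-0.048  -0.0515 -0.0016]
finger_gap 0.5002
gripper_force 24.9999
q [-0.5454  0.3022  1.5558  0.      1.2825 -0.6047]
```

View pics/g4.png

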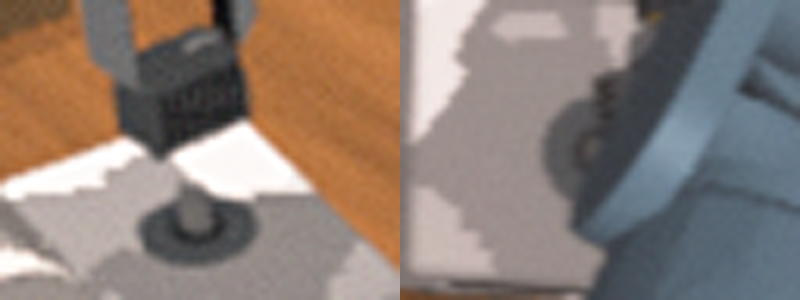

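The scene crop shows the knob held above the shaft, with bottom corners at (160,158) and (245,120) and the ring centre at (197,232). I compare these with projections at the TCP position.

```bash
python3 - <<'E'
from h import *
a=snap("scene"); s=telemetry.read_state(); P=np.array(s["position"])
y=Ro.from_rotvec(s["tcp_rot"]).apply([0,1,0]); kx=-y; ky=np.cross([0,0,1],kx)
print("kx yaw",np.arctan2(kx[1],kx[0]))
f=lambda p:((proj(a,p)-[209,111]+.5)*6.25).round(0)
for z in(.1361,.172):
  for i in(1,-1):
    for j in(1,-1):
      print(z,i,j,f(np.r_[P[:2],z]+i*.024*kx+j*.015*ky))
print("ring",f([*P[:2],.081]),"foot",f([*P[:2],.084]),"tip",f([*P[:2],.104]))
J=[f([P[0]+.005,P[1],.09])-f([P[0],P[1],.09]),f([P[0],P[1]+.005,.09])-f([P[0],P[1],.09])];print("px per 5mm x,y",J)
b=a["frame"].astype(int)[111:159,209:273]; g=b.sum(2)
sub=g[28:46,18:46]; print((sub//3).tolist())
E
```

```text
kx yaw -3.082100460933138
0.1361 1 1 [206.  93.]
0.1361 1 -1 [247. 123.]
0.1361 -1 1 [112. 135.]
0.1361 -1 -1 [153. 166.]
0.172 1 1 [197.  21.]
0.172 1 -1 [239.  50.]
0.172 -1 1 [101.  62.]
0.172 -1 -1 [143.  93.]
ring [194. 234.] foot [193. 229.] tip [188. 191.]
px per 5mm x,y [array([-10.,   4.]), array([6., 5.])]
[[175, 179, 177, 178, 180, 177, 174, 178, 179, 177, 171, 173, 217, 245, 250, 253, 251, 249, 249, 249, 249, 250, 250, 250, 250, 250, 250, 251], [177, 176, 177, 176, 177, 178, 178, 177, 177, 178, 156, 133, 149, 169, 214, 251, 254, 253, 251, 251, 251, 249, 249, 249, 251, 252, 251, 247], [176, 176, 179, 176, 177, 177, 179, 184, 181, 173, 142, 100, 103, 107, 133, 195, 248, 251, 251, 253, 252, 250, 235, 223, 231, 236, 223, 223], [174, 179, 176, 176, 178, 178, 181, 182, 174, 159, 131, 107, 101, 99, 97, 106, 148, 182, 199, 220, 222, 224, 190, 143, 142, 142, 141, 143], [177, 178, 178, 174, 181, 180, 172, 161, 142, 114, 97, 111, 105, 102, 97, 81, 74, 80, 86, 98, 115, 128, 137, 135, 135, 136, 137, 136], [178, 178, 177, 178, 176, 162, 142, 103, 80, 75, 92, 108, 108, 106, 98, 83, 67, 
[... 936 characters left out ...]
[137, 140, 141, 141, 143, 135, 121, 108, 95, 81, 81, 81, 79, 77, 83, 87, 88, 100, 117, 129, 138, 143, 143, 142, 139, 139, 142, 141], [137, 144, 137, 137, 142, 142, 145, 140, 130, 113, 113, 107, 111, 109, 108, 116, 123, 132, 140, 141, 143, 142, 140, 140, 140, 140, 139, 142], [136, 143, 141, 142, 139, 141, 141, 142, 140, 143, 142, 145, 141, 141, 149, 146, 139, 144, 145, 144, 141, 136, 142, 142, 140, 139, 142, 144], [138, 140, 143, 146, 141, 139, 142, 144, 140, 143, 145, 144, 140, 141, 142, 141, 142, 142, 139, 144, 144, 140, 140, 138, 135, 141, 142, 138], [144, 138, 141, 139, 139, 140, 142, 142, 144, 135, 141, 142, 141, 141, 140, 141, 141, 143, 144, 136, 139, 140, 140, 141, 141, 143, 145, 143]]
```

Request:
apply_moves(
  moves=[
    [[0.3,0,0,2,0,0,0],[0.3,0,0,2.9,0,0,0],[0.3,0,0,3.05,0,0,0],[0.3,0,0,3.1,0,0,0],[0.3,0,0,3.15,0,0,0],[0.3,0,0,3.15,0,0,0]],
  ],
)

```text
clock: 11.92
position: [0.6155, -0.2423, 0.1286]
tcp_rot: [2.155, 2.285, 0.0]
force: [0.1, 0.1, -1.2]
finger_gap: 0.503
gripper_force: 25.0
```

Request:
apply_moves(
  moves=[
    [[0.3,0,0,0.05,0,0,0],[0.3,0,0,0.1,0,0,0],[0.3,0,0,0.1,0,0,0]],
  ],
)

```text
clock: 12.3
position: [0.6154, -0.2422, 0.1272]
tcp_rot: [2.155, 2.286, 0.0]
force: [-0.0, -0.3, -0.7]
finger_gap: 0.502
gripper_force: 25.0
```

Request:
apply_moves(
  moves=[
    [[0.3,0,0,0.05,0,0,0],[0.3,0,0,0.1,0,0,0],[0.3,0,0,0.1,0,0,0]],
  ],
)

```text
clock: 12.68
position: [0.6151, -0.2422, 0.126]
tcp_rot: [-2.155, -2.285, 0.001]
force: [-0.9, -0.1, -0.1]
finger_gap: 0.503
gripper_force: 25.0
```

Request:
apply_moves(
  moves=[
    [[0.3,0,0,0.05,0,0,0],[0.3,0,0,0.1,0,0,0],[0.3,0,0,0.15,0,0,0],[0.3,0,0,0.15,0,0,0]],
  ],
)

```text
clock: 13.18
position: [0.6153, -0.2423, 0.125]
tcp_rot: [2.155, 2.286, -0.0]
force: [-1.7, -0.4, 1.7]
finger_gap: 0.501
gripper_force: 25.0
```

Request:
apply_moves(
  moves=[
    [[0.3,0,0,0.05,0,0,0],[0.3,0,0,0.05,0,0,-4],[0.3,0,0,0.05,0,0,-8],[0.3,0,0,0.05,0,0,-8]],
  ],
)

```text
clock: 13.68
position: [0.6157, -0.2422, 0.1246]
tcp_rot: [1.991, 2.429, 0.001]
force: [-1.6, 1.4, 3.7]
finger_gap: 0.501
gripper_force: 25.0
```

Request:
apply_moves(
  moves=[
    [[0.3,0,0,0.05,0,0,-4],[0.3,0,0,0.1,0,0,-8],[0.3,0,0,0.1,0,0,-8]],
  ],
)

```text
clock: 14.05
position: [0.6154, -0.242, 0.1226]
tcp_rot: [1.818, 2.562, 0.0]
force: [0.3, -0.7, -1.3]
finger_gap: 0.501
gripper_force: 25.0
```

Request:
apply_moves(
  moves=[
    [[0.3,0,0,0.1,0,0,0],[0.3,0,0,0.2,0,0,0],[0.3,0,0,0.25,0,0,0],[0.3,0,0,0.25,0,0,0]],
  ],
)

```text
clock: 14.55
position: [0.6154, -0.2421, 0.1206]
tcp_rot: [1.816, 2.563, 0.0]
force: [-0.9, -0.5, -1.7]
finger_gap: 0.501
gripper_force: 25.0
```

Going in freely. I continue down; the seat should come at about TCP z = 0.107.

Request:
apply_moves(
  moves=[
    [[0.3,0,0,0.2,0,0,0],[0.3,0,0,0.4,0,0,0],[0.3,0,0,0.6,0,0,0],[0.3,0,0,0.7,0,0,0],[0.3,0,0,0.7,0,0,0]],
  ],
)

```text
clock: 15.18
position: [0.6153, -0.2421, 0.1135]
tcp_rot: [-1.816, -2.563, -0.0]
force: [0.4, -0.0, -1.3]
finger_gap: 0.502
gripper_force: 25.0
```

Request:
apply_moves(
  moves=[
    [[0.3,0,0,0.2,0,0,0],[0.3,0,0,0.4,0,0,0],[0.3,0,0,0.5,0,0,0],[0.3,0,0,0.5,0,0,0]],
  ],
)

```text
clock: 15.68
position: [0.6154, -0.2422, 0.109]
tcp_rot: [1.816, 2.563, -0.0]
force: [-1.3, 0.2, 2.1]
finger_gap: 0.502
gripper_force: 25.0
```

Request:
apply_moves(
  moves=[
    [[0.3,0,0,0.05,0,0,0],[0.3,0,0,0.1,0,0,0],[0.3,0,0,0.1,0,0,0]],
  ],
)

```text
clock: 16.05
position: [0.6155, -0.2423, 0.1089]
tcp_rot: [1.816, 2.563, -0.0]
force: [-4.5, 1.5, 7.3]
finger_gap: 0.502
gripper_force: 25.0
```

Request:
apply_moves(
  moves=[
    [[0.3,0,0,-0.08,0,0,0],[0.75,0,0,-0.1,0,0,0],[0.75,0,0,-0.1,0,0,0],[0.75,0,0,-0.1,0,0,0],[0.75,0,0,-5,0,0,0],[0.75,0,0,-10,0,0,0],[0.75,-10,-15,-12,0,0,0],[0.75,-10,-15,-12,0,0,0],[0.75,-10,-15,-12,0,0,0],[0.75,-10,-15,-12,0,0,0],[0.75,-10,-15,-12,0,0,0]],
  ],
)

```text
clock: 17.42
position: [0.5072, -0.3858, 0.2274]
tcp_rot: [-1.816, -2.563, -0.001]
force: [-0.1, 0.6, -0.4]
finger_gap: 0.745
gripper_force: 0.0
```

```bash
python3 - <<'E'
from h import *
state()
a=snap("scene"); b=snap("top")
c=lambda s,u,v,w:cv2.resize(s["frame"][v-w*3//4:v+w*3//4,u-w:u+w],(400,300),interpolation=cv2.INTER_CUBIC)
g=np.vstack([np.hstack([c(a,241,147,32),c(b,447,198,32)]),np.hstack([cv2.resize(s["frame"],(400,300)) for s in(a,b)])])
f=lambda p:((proj(a,p)-[209,123]+.5)*6.25).round(0)
for z in(.084,.12): print(f([.6155,-.242,z]))
cv2.imwrite("pics/end.png",g[:,:,::-1])
E
```

```text
clock 17.425
position [ 0.5072 -0.3858  0.2274]
tcp_rot [-1.8163e+00 -2.5632e+00 -9.0000e-04]
force [-0.132   0.553  -0.3678]
wrist_torque [-0.039  -0.0649  0.0039]
finger_gap 0.7453
gripper_force 0.0
q [-8.2820e-01  1.9250e-01  1.5629e+00  5.0000e-04  1.3864e+00 -1.1661e+00]
[196. 153.]
[187.  85.]
```

View pics/end.png

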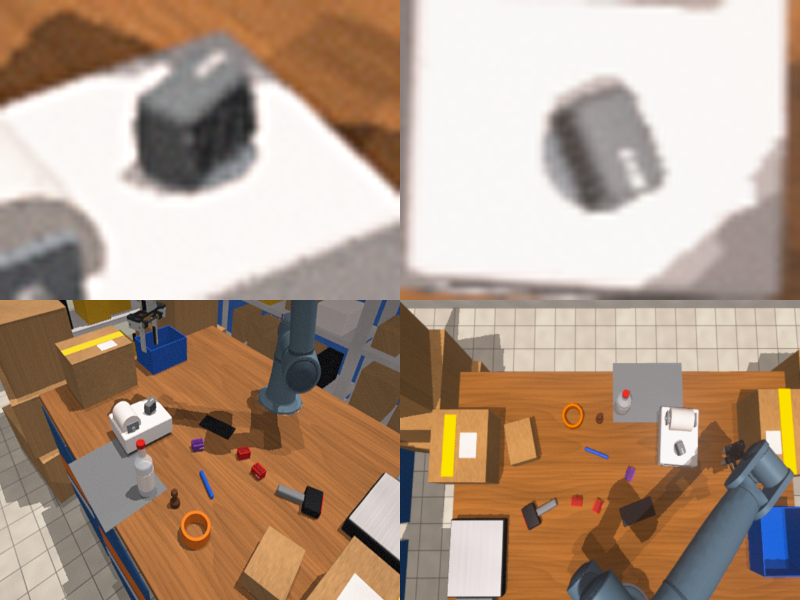

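The knob sits low on the shaft and upright, and the other items look unmoved. I check its height numerically before handing in.

```bash
python3 - <<'E'
from h import *
a=snap("scene"); w=3.48; kx=np.array([np.cos(w),np.sin(w),0]); ky=np.cross([0,0,1],kx)
f=lambda p:((proj(a,p)-[209,123]+.5)*6.25).round(0)
for z in(.084,.088,.12):
  for i in(1,-1):
    for j in(1,-1): print(z,i,j,f(np.r_[.6155,-.242,z]+i*.024*kx+j*.015*ky))
E
```

```text
0.084 1 1 [203. 115.]
0.084 1 -1 [257. 137.]
0.084 -1 1 [134. 170.]
0.084 -1 -1 [188. 193.]
0.088 1 1 [202. 108.]
0.088 1 -1 [256. 129.]
0.088 -1 1 [133. 163.]
0.088 -1 -1 [187. 185.]
0.12 1 1 [194.  47.]
0.12 1 -1 [250.  68.]
0.12 -1 1 [123. 102.]
0.12 -1 -1 [179. 124.]
```

```bash
python3 -c "
from rig import arm; print(arm.close_job())"
```

```text
the job is handed in; nothing more can be done
None
```

The grey knob was stood upright and released, then set on the D-shaft, turned until it dropped, and let go. It hit a firm stop at collar height, the final image agrees that it is fully home, the other items looked unmoved, and the job is handed in at about 17.5 s of the 61 s.

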